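# Hold the spring clip open around the next feather card

### The arm

A 6-joint arm with a two-finger parallel gripper is mounted at the origin on the work surface. World frame = base frame: x ahead of the robot, y to its left, z up, the work surface at z = 0. Lengths are in m, angles in rad, forces in N, time in s.
With the tool pointing down it reaches from about 0.25 to 0.725 m from the base axis. Payload 4 kg.
Tool frame: the origin (TCP) lies on the centre line of the jaws, within the pads' length; the fingertips stand 17 mm ahead of it and the grasp point (between the pads) lies 2 mm behind it; z points along the fingers, y is the line along which they close (so a half turn about z gives the same grasp; the last joint's range is limited). The gripper opens to 85 mm and grips with 20 to 120 N. Pads are 22 mm wide; open, the fingers measure 114 mm over their backs; the gripper's body (76 mm by 85 mm) begins 54 mm behind the grasp point. The pads swing forward as they close: fully open they stand 13 mm farther back than shut.
Start: joints at [1.187, 0.241, 0.005, 1.335, 0, 1.571], TCP at [0.187, 0.464, 0.248] pointing down, gripper open.
Joint ranges: [-2.72, 2.72], [-1.05, 1.87], [-1.09, 1.28], [-1.99, 2.15], [-1.42, 1.44], [-3.14, 3.14]. Speed limits (rad/s): [2.79, 2.79, 3.14, 3.14, 3.14, 3.14].

### API

Orientations are given as a unit quaternion [x, y, z, w].
In Python, from workcell import bot, camera, get_calibration gives the robot as it stands.
- The arm moves only by the tool apply_moves, never from a script. Its argument "steps" is a list of rows, each a list of 3 entries, a list of its own where there are three numbers: the shift along the tool's x, y, z as a fraction of full scale, then the turn, a rotation vector about the tool's x, y, z as a fraction of full scale, then the opening, from 0 (shut) to 1 (fully open). A call has exactly 8 rows; each row shifts and turns the commanded pose from where the row before left it, along the tool's axes as they then stand; what a row does not reach is not made up. Full scale, the value 1, is 20 cm for a shift and pi rad for a turn. A row lasts 1/12 s, in which the tool goes at most 41.7 mm and 7.16 degrees, less where a joint would pass 70% of its speed; a pose out of reach is approached as far as the arm can. A call with a number of a shift or a turn outside -1 to 1 is refused whole. A call with a gripper value outside its range is refused whole. The fingers move at their own pace and stop on an object; the grip force is fixed at half the most. Time passes only in rows, so rows that do not move let the fingers close, or fill a call up. It gives the time, the measured TCP pose, the force, the opening and the grip force at its end, in the units of the state.
- bot.get_obs(): the state, without advancing time (a new reading comes with each control period).
- camera(name): name is "scene" or "top" or "wrist"; returns (picture, depth): 480x640x3 uint8, red, green, blue; 480x640 float32, m along the optical axis (not along the pixel's ray), 0 where there is no reading.
- get_calibration(name): a dict with "fov_y" (degrees; the focal length in pixels is half the picture's height over the tangent of half this angle, whatever the lens; pixels are square), "cx", "cy" (the principal point, pixels), "dist_coeffs" ([k1, k2, p1, p2, k3] as OpenCV has them; the pictures are not rectified), "rvec" (rotation vector, rad) and "tvec" (3), from world to camera coordinates, as OpenCV has them. Camera axes: x right, y down, z forward; pixel columns grow to the right and rows downward; lengths in m; the calibration is good to about 2 mm. A picture is of the moment at which its call begins: read the wrist's pose just before it. get_calibration takes no time and is no camera call; for the wrist camera it gives the pose at the moment of the call.
- bot.job_done(): hands the job in; it is judged then, once.
The state is a dict: "clock": time; "joint_pos": joint angles; "joint_vel": joint speeds; "tau": joint torques, N m; "eef_pos": TCP position; "tool_rot": TCP orientation; "ft_force": force on the tool from outside, world axes, zero at the start; "ft_torque": the same for the moment, N m; "grip_width": finger opening in m; "grasp_force": force on a finger pad.
Only numpy, scipy, OpenCV 4.12 (cv2) and the standard library are available. Lean on these libraries where they do the work, as an engineer would, in place of code of your own. Each camera call takes 0.05 s, during which the arm holds its last target. There are 200 camera calls.

### The job

Turn the card carousel anticlockwise (seen from above; it has an upright peg to take hold of) fully home against its stop, so that the tall bare card stands over the brass front pointer. Then pick up the big dark wooden spring clip by its handles, squeeze it open and bring it to the carousel until its gaping jaws stand either side of the tall card's outer upright edge, well past the edge but touching nothing. Finish like that, still holding the clip open in the air, ready for a feather to be slipped in, and leave the other things on the bench where they are.

Things in the scene. Friction and masses are not known exactly. Their poses are not given: they have to be found in the camera images.
- carousel (a joint): turning angle of the carousel disc, rad, grows anticlockwise seen from above. It turns from 0 to its index stop at 1.4, where it stops dead with the tall card over the front pointer; it starts somewhere between 0.05 and 0.75. It stays where it is left; turning it takes about 1 N at the peg
- carousel_base: fixed dark wooden base of the carousel, 150 mm across, 22 mm high; origin on the turning axis at the bench top, z up. Its front is its -x side, where a 22 mm wide arm with a small brass block (top 33 mm above the bench, 117 mm from the axis) forms the front pointer
- carousel_axis (a point): point on the turning axis at the top of the plywood disc (200 mm across, top 36 mm above the bench); axes as the base. On the disc, 120 degrees apart, stand three radial cards, outer edges 90 mm from the axis, each in a foot 16 mm wide and 14 mm high: one tall and bare, two shorter (62 mm above the disc) with feathers
- peg_top (a point): centre of the top of the carousel's upright round wooden peg, 16 mm in diameter, standing 79 mm out of the disc (top 115 mm above the bench), 80 mm from the turning axis; always 60 degrees anticlockwise (from above) of the tall card and clockwise of the next card
- card_edge (a point): middle of the outer upright edge of the tall bare card, 90 mm above the bench, 90 mm from the turning axis. x points radially outward in the card's plane, y across its thickness, z up. The card is 4 mm thick, 55 mm wide (radially), 95 mm tall, its top 131 mm above the bench. At joint 1.4 x points to the carousel's front
- clip_pivot (a point): pivot, half-way up (15 mm above the bench), of the big dark wooden spring clip lying on its side: 125 mm long, 30 mm thick, 50 to 100 g. When shut, x points to the jaws (58 mm from here to the jaw tip points, 60 mm to the end), y to the left half, z up along the pivot. Shut, the jaws are 26 mm over all; each half turns by half of the opening
- clip_grip (a point): place to grip the handles: mid-way between them, half-way up, 45 mm behind the pivot; axes as clip_pivot, squeeze along y. The handles run 65 mm back and spread apart: 46 mm over their outer faces here, 54 mm at their ends; squeezed fully, parallel and 26 mm over all. It takes about 3 N to start and 8 N fully; grip with 15 N or more
- clip_jaw (a joint): opening of the clip between its halves, rad: 0 shut (spring), 0.44 fully open at its stop, when the jaw tips gape about 26 mm
- jaw_tip_left (a point): inner face of the clip's left jaw (the half on the pivot's +y side), 2 mm short of its end and half-way up
- jaw_tip_right (a point): inner face of the clip's right jaw, likewise
- scissors: black-handled scissors lying flat, 150 mm long along their x; a bystander, leave it; origin at the centre of its underside
- glue: white glue bottle standing, 50 mm across, 130 mm tall; a bystander, leave it; origin at the centre of its underside
- brush_pot: white pot with brushes, 76 mm across, 200 mm tall over the brushes; a bystander, leave it; origin at the centre of its underside
- small_clip: small dark steel binder clip with wire handles, 48 mm long (not the one to use); a bystander, leave it; origin at the centre of its underside
- bamboo_strip: bamboo strip lying flat, 300 x 18 x 8 mm, long along its x; a bystander, leave it; origin at the centre of its underside
- craft_knife: craft knife lying flat, 165 mm long along its x, black handle; a bystander, leave it; origin at the centre of its underside
- wax_block: block of wax, 50 x 32 x 24 mm; a bystander, leave it; origin at the centre of its underside
- tape_roll: empty cardboard roll lying flat, 90 mm across, 24 mm high; a bystander, leave it; origin at the centre of its underside
Mind the look-alikes: they are no part of the job. Leave any red look-alike of the carousel_base alone. Of the things that look like the part that bears clip_pivot, the smaller one is meant.

How it is judged:
By the outcome, as a careful person would: the job done as asked, in the order asked, and still so for the second after the job is handed in, while the arm keeps its last pose, push and grip.
It also fails if it takes over 54 s, if anything falls off the work surface, if the arm or the gripper's body presses on something with over 40 N, if the wrist force passes 120 N, or if a joint passes its speed limit or range.

## Working session

There is one attempt and no reset: what is moved stays moved. The work goes in short steps, Python scripts to look and compute and a tool call to move; the robot and the scene stay as the last step left them, time stands still between calls to the robot, and variables do not carry over. Pictures are saved under pics/ and viewed, at most 10 in all, crops included, and the job is handed in when it is done.

Besides the shell and the picture viewer there is one more tool, called as name(argument=value, ...), one argument or row to a line, values as JSON. apply_moves: Moves the arm, as the interface text tells. Its arguments: {"type":"object","properties":{"steps":{"type":"array"}},"required":["steps"]}

```bash
mkdir -p pics; ls
cat > h.py <<'E'
import numpy as np, cv2
from workcell import bot, camera, get_calibration
from scipy.spatial.transform import Rotation as R
def snap(name):
    c=get_calibration(name); im,d=camera(name)
    f=240/np.tan(np.radians(c["fov_y"])/2)
    K=np.array([[f,0,c["cx"]],[0,f,c["cy"]],[0,0,1.]])
    return dict(im=im,d=d,K=K,D=np.array(c["dist_coeffs"],float),Rm=cv2.Rodrigues(np.array(c["rvec"],float))[0],t=np.array(c["tvec"],float).ravel())
def cloud(s):
    v,u=np.mgrid[:480,:640]
    n=cv2.undistortPoints(np.stack([u,v],-1).reshape(-1,1,2).astype(float),s["K"],s["D"]).reshape(480,640,2)
    P=np.dstack([n,np.ones((480,640))])*s["d"][...,None]
    W=(P-s["t"])@s["Rm"]; W[s["d"]<=0]=np.nan
    return W
def onz(s,px,z):
    n=cv2.undistortPoints(np.array(px,float).reshape(-1,1,2),s["K"],s["D"]).reshape(-1,2)
    r=np.c_[n,np.ones(len(n))]@s["Rm"]; o=-s["t"]@s["Rm"]
    return o+r*((z-o[2])/r[:,2])[:,None]
def save(im,f): cv2.imwrite("pics/"+f,im[...,::-1])
E
python3 - <<'E'
from h import *
import pickle
for n in ("top","scene"):
    s=snap(n); pickle.dump(s,open(n+".pkl","wb")); save(s["im"],n+"0.png")
    print(n, -s["t"]@s["Rm"], s["Rm"][2])
print(bot.get_obs())
E
```

```text
pics
top [ 0.32894694 -0.02288133  1.21101209] [ 0.13783338  0.01518786 -0.99033898]
scene [ 1.29573763 -0.20390783  1.08853484] [-0.63308461  0.15294835 -0.75882191]
{'clock': 0.1, 'joint_pos': array([ 1.18698906e+00,  2.41343144e-01,  3.85167503e-03,  1.33522910e+00,
       -6.94971606e-06,  1.57079301e+00]), 'joint_vel': array([ 0.00058038, -0.00150985,  0.00452245, -0.00024592, -0.00085527,
       -0.00037288]), 'tau': array([-6.00293624e-04, -3.73137760e+01,  2.53009683e+01,  1.08616805e-02,
       -4.33660318e-05,  7.03668633e-06]), 'eef_pos': array([0.18702321, 0.46311358, 0.24749644]), 'tool_rot': array([ 1.90726209e-01,  9.81642800e-01, -9.45122808e-04, -1.80094050e-04]), 'ft_force': array([-0.89900538,  0.1888937 , -0.54800485]), 'ft_torque': array([-0.03516795, -0.0051222 ,  0.01492078]), 'grasp_force': 0.0, 'grip_width': 0.0852496032038539}
```

View pics/top0.png

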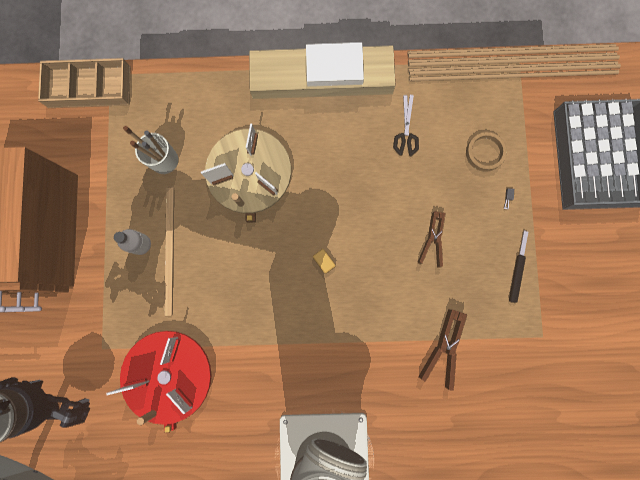

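View pics/scene0.png

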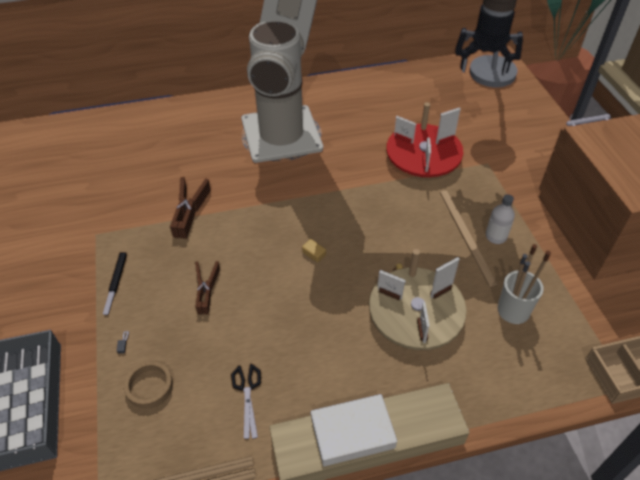

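The wooden carousel is at top-view (248,170), with its tall card to the left at (217,173), peg top at (236,199) and pointer at (250,217). The smaller dark clip has its spring at (435,235), jaws up at (438,210) and handle ends at (422,263) and (441,265). Next I'll measure these.

Run:
```python
from h import *
import pickle
s=pickle.load(open("top.pkl","rb")); W=cloud(s)
def pts(u0,u1,v0,v1,z0,z1):
    P=W[v0:v1,u0:u1].reshape(-1,3); P=P[np.isfinite(P).all(1)]; return P[(P[:,2]>z0)&(P[:,2]<z1)]
P=pts(195,305,115,222,.028,.043)
print("discz",np.median(P[:,2]),len(P))
(c,r)=cv2.minEnclosingCircle(P[:,:2].astype(np.float32)); print("disc",c,r)
m=np.zeros((480,640),np.uint8); sub=(W[...,2]>.03)&(W[...,2]<.043); m[115:222,195:305]=sub[115:222,195:305]
h=np.vstack([k.reshape(-1,2) for k in cv2.findContours(m,0,1)[0]]); hull=cv2.convexHull(h).reshape(-1,2)
e=onz(s,hull,.036)[:,:2]
A=np.c_[2*e,np.ones(len(e))]
for _ in range(3):
    x=np.linalg.lstsq(A,(e**2).sum(1),rcond=None)[0]; rr=np.sqrt(x[2]+x[0]**2+x[1]**2); res=np.hypot(*(e-x[:2]).T)-rr
    k=abs(res)<2*res.std()+1e-4; e=e[k];A=A[k]
print("fit",x[:2],rr,res.std()); ax=x[:2]
def rep(n,Q): 
    if len(Q): d=Q[:,:2].mean(0)-ax; print(n,len(Q),Q.mean(0),"r",np.hypot(*d),"ang",np.degrees(np.arctan2(d[1],d[0])))
rep("peg",pts(225,245,188,208,.105,.122))
rep("tall",pts(195,240,155,190,.122,.14))
rep("c2",pts(240,265,115,160,.085,.11)); rep("c3",pts(250,285,165,200,.085,.11))
rep("pointer",pts(243,258,210,224,.02,.045))
print("pegpix",onz(s,[(236,199)],.115)-np.r_[ax,0])
C=pts(412,450,200,272,.015,.045)
print("clip",len(C),np.percentile(C[:,2],[5,50,95]))
T=C[C[:,2]>.022]; 
mm,V=np.linalg.eigh(np.cov(T[:,:2].T)); print(T.mean(0),V[:,1],np.degrees(np.arctan2(*V[::-1,1])))
t=(T[:,:2]-T[:,:2].mean(0))@(V[:,1]*np.sign(V[0,1])); print(t.min(),t.max())
for n,b in dict(tape=(460,510,125,175),scis=(385,425,90,160)).items(): q=pts(*b,.006,.2);print(n,q.min(0),q.max(0))
im=cv2.resize(s["im"][195:275,400:480],None,fx=6,fy=6,interpolation=cv2.INTER_CUBIC)
im2=cv2.resize(s["im"][120:230,195:305],None,fx=480/110,fy=480/110,interpolation=cv2.INTER_CUBIC)
save(np.hstack([im,im2])[:,:],"z.png") if 0 else save(cv2.resize(np.hstack([im,im2]),(800,400)),"z.png")
```

```text
discz 0.03575262335120978 4736
disc (0.638560950756073, 0.1609233170747757) 0.10846616327762604
fit [0.64675162 0.15903195] 0.09935841384524682 0.0003394467035629833
peg 47 [0.56832426 0.1746756  0.11378637] r 0.0799723346386611 ang 168.71945086079455
tall 83 [0.62703225 0.21863997 0.12881497] r 0.0627851102578592 ang 108.30511554302583
c2 79 [0.70786442 0.14640235 0.09538299] r 0.06240417066098788 ang -11.676396880000594
c3 60 [0.60495372 0.11223637 0.09665679] r 0.06274464997676142 ang -131.77129155373797
pointer 102 [0.54444109 0.15650889 0.03047641] r 0.10234163905285774 ang -178.58732752084393
pegpix [[-0.08390569  0.0132173   0.115     ]]
clip 522 [0.0184716  0.0290151  0.03322167]
[ 0.47788931 -0.26393595  0.02932979] [-0.97664811  0.21484524] 167.59355173042803
-0.06199625657993546 0.060943597742649236
tape [ 0.62935464 -0.4415733   0.00604242] [ 0.74266149 -0.33543374  0.03087578]
scis [ 0.67103675 -0.24930669  0.00601722] [ 0.83593426 -0.16549827  0.02893202]
```

View pics/z.png

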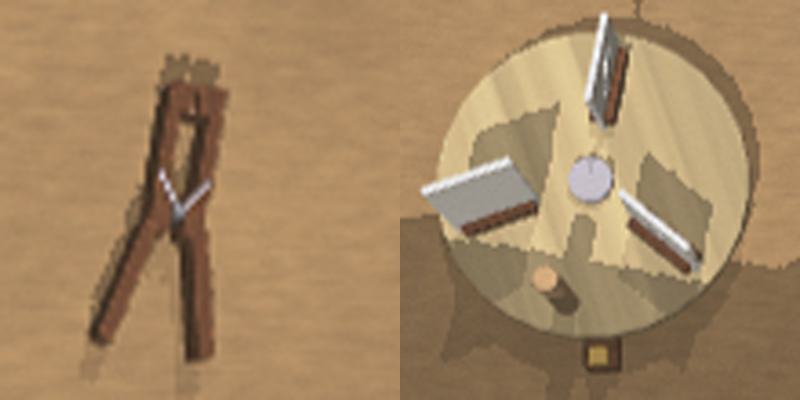

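```bash
cat >> h.py <<'E'
def plan(tgts, grip, n):
    """rows from measured pose through targets (x,y,z,phi_deg) with n rows each; tool down"""
    o=bot.get_obs(); p=np.array(o["eef_pos"]); Rm=R.from_quat(o["tool_rot"])
    out=[]
    for tg,k in zip(tgts,n):
        ph=np.radians(tg[3]); X=np.array([np.cos(ph),np.sin(ph),0]); Z=np.array([0,0,-1.]); G=R.from_matrix(np.c_[X,np.cross(Z,X),Z])
        p0,R0=p.copy(),Rm
        for i in range(1,k+1):
            pt=p0+(np.array(tg[:3])-p0)*i/k; Rt=R0*R.from_rotvec((R0.inv()*G).as_rotvec()*i/k)
            sh=np.round(Rm.inv().apply(pt-p)/.2,3); tr=np.round((Rm.inv()*Rt).as_rotvec()/np.pi,4)
            p=p+Rm.apply(sh*.2); Rm=Rm*R.from_rotvec(tr*np.pi)
            out.append([sh.tolist(),tr.tolist(),grip])
    while len(out)%8: out.append([[0,0,0],[0,0,0],grip])
    for i in range(0,len(out),8): print(str(out[i:i+8]).replace(" ",""))
def st():
    o=bot.get_obs(); x=R.from_quat(o["tool_rot"]).as_matrix()
    print("t",round(o["clock"],2),"p",o["eef_pos"].round(4),"phi",np.degrees(np.arctan2(x[1,0],x[0,0])).round(2),"zt",x[:,2].round(3),"q",o["joint_pos"].round(3),"F",o["ft_force"].round(1),"w",round(o["grip_width"],4),"gf",round(o["grasp_force"],1))
E
python3 - <<'E'
from h import *
import pickle
s=pickle.load(open("top.pkl","rb"))
print(onz(s,[(249.6,217.6)],.033))
print("clip",onz(s,[(439,213),(420,262),(440,266),(430,264),(435.6,237.5)],.03))
st()
plan([(.45,.26,.25,168.7),(.5683,.175,.2,168.7)],.6,[12,4])
E
```

```text
[[0.53606658 0.1559219  0.033     ]]
clip [[ 0.53398733 -0.2758945   0.03      ]
 [ 0.42356647 -0.2268518   0.03      ]
 [ 0.41328234 -0.2710958   0.03      ]
 [ 0.41841983 -0.24899349  0.03      ]
 [ 0.47803002 -0.26496355  0.03      ]]
t 0.1 p [0.187  0.4631 0.2475] phi 158.01 zt [-0.001 -0.002 -1.   ] q [ 1.187  0.241  0.004  1.335 -0.     1.571] F [-0.9  0.2 -0.5] w 0.0852 gf 0.0
[[[-0.133,-0.037,-0.001],[-0.0001,-0.0,-0.0049],0.6],[[-0.133,-0.04,-0.001],[-0.0,-0.0,-0.005],0.6],[[-0.132,-0.042,-0.001],[-0.0001,-0.0,-0.0049],0.6],[[-0.131,-0.043,-0.001],[-0.0,-0.0,-0.005],0.6],[[-0.131,-0.046,-0.001],[-0.0001,-0.0,-0.0049],0.6],[[-0.13,-0.047,-0.001],[-0.0,-0.0,-0.005],0.6],[[-0.129,-0.05,-0.001],[-0.0001,-0.0,-0.0049],0.6],[[-0.129,-0.052,-0.001],[-0.0,-0.0,-0.005],0.6]]
[[[-0.127,-0.054,-0.001],[-0.0001,-0.0,-0.0049],0.6],[[-0.127,-0.055,-0.001],[-0.0,-0.0,-0.005],0.6],[[-0.126,-0.058,-0.001],[-0.0001,-0.0,-0.0049],0.6],[[-0.125,-0.059,-0.001],[-0.0,-0.0001,-0.005],0.6],[[-0.166,-0.075,0.062],[-0.0,0.0,0.0],0.6],[[-0.166,-0.076,0.063],[-0.0,0.0,0.0],0.6],[[-0.166,-0.075,0.062],[-0.0,0.0,0.0],0.6],[[-0.165,-0.075,0.063],[-0.0,0.0,0.0],0.6]]
```

apply_moves(
  steps=[
    [[-0.133,-0.038,0],[0,0,-0.005],0.6],
    [[-0.133,-0.04,0],[0,0,-0.005],0.6],
    [[-0.132,-0.042,0],[0,0,-0.005],0.6],
    [[-0.131,-0.043,0],[0,0,-0.005],0.6],
    [[-0.131,-0.046,0],[0,0,-0.005],0.6],
    [[-0.13,-0.047,0],[0,0,-0.005],0.6],
    [[-0.13,-0.05,0],[0,0,-0.005],0.6],
    [[-0.129,-0.052,0],[0,0,-0.005],0.6],
  ],
)

```text
clock: 0.77
eef_pos: [0.3634, 0.3269, 0.2479]
tool_rot: [0.128, 0.992, -0.0, -0.0]
ft_force: [-0.2, -0.7, -0.6]
grip_width: 0.0512
grasp_force: 0.0
```

apply_moves(
  steps=[
    [[-0.127,-0.054,0],[0,0,-0.005],0.6],
    [[-0.127,-0.055,0],[0,0,-0.005],0.6],
    [[-0.126,-0.058,0],[0,0,-0.005],0.6],
    [[-0.125,-0.059,0],[0,0,-0.005],0.6],
    [[-0.166,-0.075,0.062],[0,0,0],0.6],
    [[-0.166,-0.075,0.062],[0,0,0],0.6],
    [[-0.166,-0.075,0.062],[0,0,0],0.6],
    [[-0.165,-0.075,0.062],[0,0,0],0.6],
  ],
)

```text
clock: 1.43
eef_pos: [0.5699, 0.1747, 0.1977]
tool_rot: [0.097, 0.995, -0.0, -0.0]
ft_force: [1.0, 1.1, 0.2]
grip_width: 0.0512
grasp_force: 0.0
```

Run:
```python
from h import *
st()
s=snap("wrist"); save(s["im"],"w1.png"); st()
W=cloud(s); k=np.isfinite(W[...,2])&(W[...,2]>.108)&(W[...,2]<.121)&(np.hypot(W[...,0]-.568,W[...,1]-.175)<.03)
print(k.sum(),W[k].mean(0) if k.any() else 0, W[k].min(0),W[k].max(0))
```

```text
t 1.43 p [0.5699 0.1747 0.1977] phi 168.81 zt [-0.001 -0.    -1.   ] q [0.297 0.456 0.183 1.298 0.    0.493] F [1.  1.1 0.2] w 0.0512 gf 0.0
t 1.48 p [0.5739 0.17   0.1939] phi 168.48 zt [-0.001 -0.005 -1.   ] q [ 0.29   0.464  0.185  1.294 -0.004  0.491] F [ 4.3 -0.8 -1.3] w 0.0515 gf 0.0
615 [0.56957814 0.17285226 0.11261247] [0.56258182 0.16499818 0.10816957] [0.5777977  0.1804306  0.11483084]
```

View pics/w1.png

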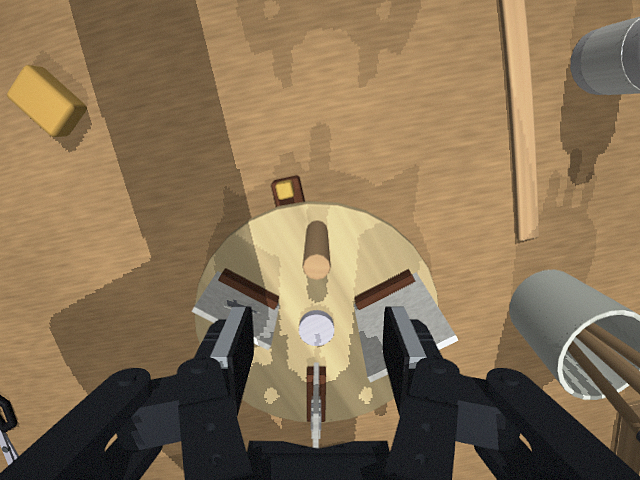

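apply_moves(
  steps=[
    [[0,0,0.1],[0,0,0],0.6],
    [[0,0,0.1],[0,0,0],0.6],
    [[0,0,0.1],[0,0,0],0.6],
    [[0,0,0],[0,0,0],0.6],
    [[0,0,0],[0,0,0],0.6],
    [[0,0,0],[0,0,0],0.6],
    [[0,0,0],[0,0,0],0.6],
    [[0,0,0],[0,0,0],0.6],
  ],
)

```text
clock: 2.15
eef_pos: [0.5698, 0.1765, 0.1404]
tool_rot: [0.097, 0.995, 0.001, 0.001]
ft_force: [-0.0, 0.8, -0.2]
grip_width: 0.0513
grasp_force: 0.0
```

Run:
```python
from h import *
st()
s=snap("wrist"); st()
W=cloud(s); 
for lo,hi in ((.112,.121),(.09,.108)):
    k=np.isfinite(W[...,2])&(W[...,2]>lo)&(W[...,2]<hi)&(np.hypot(W[...,0]-.568,W[...,1]-.175)<.018)
    print(k.sum(),W[k].mean(0) if k.any() else 0, W[k].min(0),W[k].max(0))
plan([(.569,.174,.095,168.7)],.6,[8])
```

```text
t 2.15 p [0.5698 0.1765 0.1404] phi 168.83 zt [ 0.003  0.001 -1.   ] q [ 0.3    0.491  0.085  1.161 -0.     0.495] F [-0.   0.8 -0.2] w 0.0513 gf 0.0
t 2.2 p [0.5697 0.1764 0.1402] phi 168.83 zt [ 0.003  0.001 -1.   ] q [ 0.3    0.491  0.084  1.161 -0.     0.495] F [ 0.5 -0.   0.7] w 0.0506 gf 0.0
871 [0.57025902 0.17286887 0.11305096] [0.56274815 0.16530553 0.11200328] [0.5782519  0.18043832 0.11476546]
535 [0.56464051 0.17408194 0.09933718] [0.56242149 0.16486241 0.09000515] [0.57216727 0.18057503 0.10788602]
[[[0.0,-0.002,0.028],[0.0,0.0001,0.0001],0.6],[[0.0,-0.001,0.029],[0.0001,0.0001,0.0001],0.6],[[0.001,-0.002,0.028],[0.0,0.0001,0.0001],0.6],[[-0.0,-0.001,0.028],[0.0001,0.0001,0.0001],0.6],[[-0.0,-0.002,0.028],[0.0,0.0001,0.0],0.6],[[0.0,-0.002,0.029],[0.0001,0.0001,0.0001],0.6],[[0.0,-0.001,0.028],[0.0,0.0001,0.0001],0.6],[[0.0,-0.002,0.028],[0.0001,0.0001,0.0001],0.6]]
```

apply_moves(
  steps=[
    [[0,-0.004,0.056],[0,0,0],0.6],
    [[0,-0.004,0.056],[0,0,0],0.6],
    [[0,-0.004,0.056],[0,0,0],0.6],
    [[0,-0.004,0.056],[0,0,0],0.6],
    [[0,0,0],[0,0,0],0.3],
    [[0,0,0],[0,0,0],0],
    [[0,0,0],[0,0,0],0],
    [[0,0,0],[0,0,0],0],
  ],
)

```text
clock: 2.87
eef_pos: [0.5689, 0.1733, 0.0952]
tool_rot: [0.097, 0.995, 0.0, 0.001]
ft_force: [-0.1, 1.1, 0.3]
grip_width: 0.0147
grasp_force: 58.4
```

Run:
```python
from h import *
st()
ax=np.array([.6475,.1585]); p=bot.get_obs()["eef_pos"]; a0=np.degrees(np.arctan2(*(p[:2]-ax)[::-1])); print(a0,np.hypot(*(p[:2]-ax)))
T=[]
r=.080
for d in np.linspace(a0%360,241.5,25)[1:]:
    T.append((ax[0]+r*np.cos(np.radians(d)),ax[1]+r*np.sin(np.radians(d)),.0953,168.8+d-a0%360))
plan(T,0,[1]*24)
```

```text
t 2.87 p [0.5689 0.1733 0.0952] phi 168.82 zt [ 0.002  0.001 -1.   ] q [0.296 0.528 0.018 1.06  0.    0.491] F [-0.1  1.1  0.3] w 0.0147 gf 58.4
169.3416729643666 0.0799575524933049
[[[-0.001,-0.021,-0.001],[0.0003,0.0005,-0.0166],0],[[-0.0,-0.021,0.0],[0.0,-0.0,-0.0167],0],[[-0.001,-0.021,0.0],[0.0,-0.0,-0.0167],0],[[-0.001,-0.021,0.0],[0.0,-0.0,-0.0167],0],[[-0.001,-0.021,0.0],[0.0,-0.0,-0.0167],0],[[-0.0,-0.021,0.0],[0.0,0.0,-0.0167],0],[[-0.001,-0.021,0.0],[0.0,0.0,-0.0167],0],[[-0.001,-0.021,0.0],[0.0,0.0,-0.0167],0]]
[[[-0.001,-0.021,0.0],[0.0,0.0,-0.0167],0],[[-0.0,-0.021,0.0],[0.0,0.0,-0.0167],0],[[-0.001,-0.021,0.0],[0.0,0.0,-0.0167],0],[[-0.001,-0.021,0.0],[0.0,0.0,-0.0167],0],[[-0.001,-0.021,0.0],[0.0,0.0,-0.0167],0],[[-0.0,-0.021,0.0],[0.0,0.0,-0.0167],0],[[-0.001,-0.021,0.0],[0.0,0.0,-0.0167],0],[[-0.001,-0.021,0.0],[0.0,0.0,-0.0167],0]]
[[[-0.001,-0.021,0.0],[0.0,0.0,-0.0167],0],[[-0.0,-0.02,0.0],[0.0,0.0,-0.0167],0],[[-0.001,-0.021,0.0],[0.0,0.0,-0.0167],0],[[-0.001,-0.021,0.0],[0.0,0.0,-0.0167],0],[[-0.001,-0.021,0.0],[0.0,0.0,-0.0167],0],[[-0.0,-0.021,0.0],[0.0,0.0,-0.0167],0],[[-0.001,-0.021,0.0],[0.0,0.0,-0.0167],0],[[-0.001,-0.021,0.0],[0.0,0.0,-0.0167],0]]
```

apply_moves(
  steps=[
    [[-0.0005,-0.021,0],[0,0,-0.0167],0],
    [[-0.0005,-0.021,0],[0,0,-0.0167],0],
    [[-0.0005,-0.021,0],[0,0,-0.0167],0],
    [[-0.0005,-0.021,0],[0,0,-0.0167],0],
    [[-0.0005,-0.021,0],[0,0,-0.0167],0],
    [[-0.0005,-0.021,0],[0,0,-0.0167],0],
    [[-0.0005,-0.021,0],[0,0,-0.0167],0],
    [[-0.0005,-0.021,0],[0,0,-0.0167],0],
  ],
)

```text
clock: 3.53
eef_pos: [0.5694, 0.1395, 0.0951]
tool_rot: [-0.113, 0.994, 0.0, 0.001]
ft_force: [0.4, -0.2, 1.2]
grip_width: 0.0143
grasp_force: 58.5
```

apply_moves(
  steps=[
    [[-0.0005,-0.021,0],[0,0,-0.0167],0],
    [[-0.0005,-0.021,0],[0,0,-0.0167],0],
    [[-0.0005,-0.021,0],[0,0,-0.0167],0],
    [[-0.0005,-0.021,0],[0,0,-0.0167],0],
    [[-0.0005,-0.021,0],[0,0,-0.0167],0],
    [[-0.0005,-0.021,0],[0,0,-0.0167],0],
    [[0,0,0],[0,0,0],0],
    [[0,0,0],[0,0,0],0],
  ],
)

```text
clock: 4.2
eef_pos: [0.5788, 0.1158, 0.0951]
tool_rot: [-0.265, 0.964, -0.0, 0.001]
ft_force: [0.7, -1.8, 4.4]
grip_width: 0.0144
grasp_force: 58.9
```

Run:
```python
from h import *
st()
ax=np.array([.6475,.1585]); p=bot.get_obs()["eef_pos"]; a0=np.degrees(np.arctan2(*(p[:2]-ax)[::-1])); print(a0%360,np.hypot(*(p[:2]-ax)))
# circle through the grip pose history: axis estimate
T=[]
for d in np.linspace(a0%360,240.5,9)[1:]:
    T.append((ax[0]+.08*np.cos(np.radians(d)),ax[1]+.08*np.sin(np.radians(d)),.0953,168.8+d-169.34))
plan(T,0,[1]*8)
```

```text
t 4.2 p [0.5788 0.1158 0.0951] phi -149.23 zt [ 0.002 -0.    -1.   ] q [ 1.980e-01  5.200e-01  5.000e-03  1.054e+00 -1.000e-03 -3.390e-01] F [ 0.7 -1.8  4.4] w 0.0144 gf 58.9
211.87038087831633 0.08084006461251887
[[[-0.005,-0.025,-0.001],[-0.0005,0.0005,-0.023],0],[[-0.001,-0.025,-0.0],[0.0,0.0,-0.0199],0],[[-0.002,-0.025,-0.0],[0.0,0.0,-0.0198],0],[[-0.001,-0.025,-0.0],[0.0,0.0,-0.0199],0],[[-0.001,-0.025,-0.0],[0.0,0.0,-0.0199],0],[[-0.001,-0.025,-0.0],[0.0,0.0,-0.0199],0],[[-0.001,-0.025,-0.0],[0.0,0.0,-0.0199],0],[[-0.001,-0.025,-0.0],[0.0,0.0,-0.0198],0]]
```

apply_moves(
  steps=[
    [[-0.002,-0.021,0],[0,0,-0.0167],0],
    [[-0.002,-0.021,0],[0,0,-0.0167],0],
    [[-0.001,-0.021,0],[0,0,-0.0167],0],
    [[-0.001,-0.021,0],[0,0,-0.0167],0],
    [[-0.001,-0.021,0],[0,0,-0.0167],0],
    [[-0.001,-0.021,0],[0,0,-0.0167],0],
    [[-0.001,-0.021,0],[0,0,-0.0167],0],
    [[0,0,0],[0,0,0],0],
  ],
)

```text
clock: 4.87
eef_pos: [0.5986, 0.0934, 0.0951]
tool_rot: [-0.437, 0.899, -0.001, -0.0]
ft_force: [-2.8, -4.1, 5.7]
grip_width: 0.0145
grasp_force: 59.1
```

apply_moves(
  steps=[
    [[-0.001,-0.014,0],[0,0,-0.011],0],
    [[-0.001,-0.014,0],[0,0,-0.011],0],
    [[-0.0005,-0.007,0],[0,0,-0.0055],0],
    [[-0.0005,-0.007,0],[0,0,-0.0055],0],
    [[0,0,0],[0,0,0],0],
    [[0,0,0],[0,0,0],0],
    [[0,0,0],[0,0,0],0],
    [[0,0,0],[0,0,0],0],
  ],
)

```text
clock: 5.53
eef_pos: [0.6052, 0.0887, 0.0951]
tool_rot: [-0.483, 0.876, -0.002, -0.001]
ft_force: [-2.4, -6.1, 5.3]
grip_width: 0.015
grasp_force: 59.1
```

Run:
```python
from h import *
st()
ax=np.array([.6475,.1585]); p=bot.get_obs()["eef_pos"]; a0=np.degrees(np.arctan2(*(p[:2]-ax)[::-1])); print(a0%360,np.hypot(*(p[:2]-ax)))
```

```text
t 5.53 p [0.6052 0.0887 0.0951] phi -122.28 zt [ 0.001 -0.003 -1.   ] q [ 0.147  0.56   0.074  1.085 -0.003 -0.86 ] F [-2.4 -6.1  5.3] w 0.015 gf 59.1
238.78644421168792 0.08161078557354315
```

apply_moves(
  steps=[
    [[0,-0.007,0],[0,0,-0.0055],0],
    [[0,-0.007,0],[0,0,-0.0055],0],
    [[0,-0.007,0],[0,0,-0.0055],0],
    [[0,0,0],[0,0,0],0],
    [[0,0,0],[0,0,0],0],
    [[0,0,0],[0,0,0],0],
    [[0,0,0],[0,0,0],0],
    [[0,0,0],[0,0,0],0],
  ],
)

```text
clock: 6.2
eef_pos: [0.6089, 0.0865, 0.0951]
tool_rot: [-0.505, 0.863, -0.002, -0.001]
ft_force: [-2.2, -6.4, 5.7]
grip_width: 0.0146
grasp_force: 59.1
```

apply_moves(
  steps=[
    [[0,-0.007,0],[0,0,-0.0055],0],
    [[0,-0.007,0],[0,0,-0.0055],0],
    [[0,0,0],[0,0,0],0],
    [[0,0,0],[0,0,0],0],
    [[0,0,0],[0,0,0],0],
    [[0,0,0],[0,0,0],0],
    [[0,0,0],[0,0,0],0],
    [[0,0,0],[0,0,0],0],
  ],
)

```text
clock: 6.87
eef_pos: [0.6096, 0.0861, 0.0951]
tool_rot: [-0.52, 0.854, -0.0, -0.002]
ft_force: [-6.9, -3.7, 9.6]
grip_width: 0.0147
grasp_force: 59.4
```

Run:
```python
from h import *
st()
P=np.array([(.5689,.1733),(.5694,.1395),(.5788,.1158),(.5986,.0934),(.6052,.0887)])
from scipy.optimize import least_squares
ax=least_squares(lambda c:np.hypot(*(P-c).T)-.08,[.647,.159]).x; print(ax)
p=bot.get_obs()["eef_pos"]; a0=np.degrees(np.arctan2(*(p[:2]-ax)[::-1])); print(a0%360,np.hypot(*(p[:2]-ax)))
```

```text
t 6.87 p [0.6096 0.0861 0.0951] phi -117.34 zt [-0.003 -0.002 -1.   ] q [ 1.410e-01  5.690e-01  9.000e-02  1.095e+00 -1.000e-03 -9.530e-01] F [-6.9 -3.7  9.6] w 0.0147 gf 59.4
[0.64735037 0.15684369]
241.88932740705002 0.08019388613164984
```

apply_moves(
  steps=[
    [[0,-0.01,0],[0,0,0],0],
    [[0,-0.01,0],[0,0,0],0],
    [[0,0,0],[0,0,0],0],
    [[0,0,0],[0,0,0],0],
    [[0,0,0],[0,0,0],0],
    [[0,0,0],[0,0,0],0],
    [[0,0,0],[0,0,0],0],
    [[0,0,0],[0,0,0],0],
  ],
)

```text
clock: 7.53
eef_pos: [0.6096, 0.086, 0.0951]
tool_rot: [-0.521, 0.854, 0.003, -0.004]
ft_force: [-17.3, 0.6, 14.4]
grip_width: 0.0142
grasp_force: 60.6
```

apply_moves(
  steps=[
    [[0,0.018,0],[0,0,0],0],
    [[0,0,0],[0,0,0],0.2],
    [[0,0,0],[0,0,0],0.6],
    [[0,0,0],[0,0,0],0.6],
    [[0,0,0],[0,0,0],0.6],
    [[0,0,-0.05],[0,0,0],0.6],
    [[0,0,-0.1],[0,0,0],0.6],
    [[0,0,-0.15],[0,0,0],0.6],
  ],
)

```text
clock: 8.2
eef_pos: [0.6099, 0.0865, 0.1519]
tool_rot: [-0.521, 0.853, 0.001, -0.003]
ft_force: [0.2, 0.5, -0.3]
grip_width: 0.0509
grasp_force: 0.0
```

Run:
```python
from h import *
st()
plan([(.58,.05,.22,212),(.44,-.245,.22,168)],.85,[8,16])
```

```text
t 8.2 p [0.6099 0.0865 0.1519] phi -117.18 zt [-0.006 -0.001 -1.   ] q [ 0.141  0.527  0.176  1.226  0.    -0.956] F [ 0.2  0.5 -0.3] w 0.0509 gf 0.0
[[[0.029,0.006,-0.042],[0.0002,-0.0002,0.0214],0.85],[[0.029,0.005,-0.043],[0.0001,-0.0002,0.0214],0.85],[[0.03,0.002,-0.042],[0.0002,-0.0002,0.0214],0.85],[[0.029,0.001,-0.043],[0.0002,-0.0002,0.0214],0.85],[[0.03,-0.002,-0.042],[0.0001,-0.0002,0.0214],0.85],[[0.029,-0.003,-0.043],[0.0002,-0.0002,0.0214],0.85],[[0.029,-0.006,-0.043],[0.0002,-0.0002,0.0214],0.85],[[0.029,-0.007,-0.042],[0.0001,-0.0002,0.0214],0.85]]
[[[0.086,-0.055,-0.0],[0.0,0.0,0.0153],0.85],[[0.083,-0.059,-0.0],[0.0,0.0,0.0153],0.85],[[0.08,-0.063,-0.0],[0.0,0.0,0.0152],0.85],[[0.078,-0.067,-0.0],[0.0,0.0,0.0153],0.85],[[0.073,-0.07,-0.0],[0.0,0.0,0.0153],0.85],[[0.071,-0.074,-0.0],[0.0,0.0,0.0153],0.85],[[0.067,-0.077,-0.0],[0.0,0.0,0.0152],0.85],[[0.063,-0.081,-0.0],[0.0,0.0,0.0153],0.85]]
[[[0.059,-0.083,-0.0],[0.0,0.0,0.0153],0.85],[[0.055,-0.086,-0.0],[0.0,0.0,0.0153],0.85],[[0.051,-0.088,-0.0],[0.0,0.0,0.0153],0.85],[[0.046,-0.091,-0.0],[0.0,-0.0,0.0152],0.85],[[0.042,-0.093,-0.0],[0.0001,-0.0,0.0153],0.85],[[0.038,-0.095,-0.0],[-0.0,0.0,0.0153],0.85],[[0.033,-0.096,-0.0],[-0.0,0.0,0.0153],0.85],[[0.028,-0.098,-0.0],[-0.0,0.0,0.0152],0.85]]
```

apply_moves(
  steps=[
    [[0.01,0,-0.06],[0,0,0.021],0.6],
    [[0.02,0.003,-0.06],[0,0,0.021],0.6],
    [[0.035,0.002,-0.06],[0,0,0.021],0.6],
    [[0.035,0.001,-0.06],[0,0,0.021],0.6],
    [[0.035,-0.002,-0.05],[0,0,0.021],0.85],
    [[0.035,-0.003,-0.05],[0,0,0.021],0.85],
    [[0.03,-0.006,0],[0,0,0.021],0.85],
    [[0.03,-0.007,0],[0,0,0.021],0.85],
  ],
)

```text
clock: 8.87
eef_pos: [0.5833, 0.0505, 0.2238]
tool_rot: [-0.279, 0.96, -0.0, 0.002]
ft_force: [-0.7, 0.0, -0.1]
grip_width: 0.0725
grasp_force: 0.0
```

apply_moves(
  steps=[
    [[0.086,-0.055,0],[0,0,0.0153],0.85],
    [[0.083,-0.06,0],[0,0,0.0153],0.85],
    [[0.08,-0.063,0],[0,0,0.0153],0.85],
    [[0.078,-0.067,0],[0,0,0.0153],0.85],
    [[0.073,-0.07,0],[0,0,0.0153],0.85],
    [[0.07,-0.074,0],[0,0,0.0153],0.85],
    [[0.067,-0.077,0],[0,0,0.0153],0.85],
    [[0.063,-0.08,0],[0,0,0.0153],0.85],
  ],
)

```text
clock: 9.53
eef_pos: [0.5141, -0.0984, 0.2227]
tool_rot: [-0.091, 0.996, -0.0, 0.001]
ft_force: [-0.6, 0.2, 0.1]
grip_width: 0.0725
grasp_force: 0.0
```

apply_moves(
  steps=[
    [[0.075,-0.105,0],[0,0,0.02],0.85],
    [[0.067,-0.11,0],[0,0,0.02],0.85],
    [[0.06,-0.115,0],[0,0,0.02],0.85],
    [[0.053,-0.12,0],[0,0,0.02],0.85],
    [[0.045,-0.122,0],[0,0,0.02],0.85],
    [[0.037,-0.125,0],[0,0,0.02],0.85],
    [[0,0,0],[0,0,0],0.85],
    [[0,0,0],[0,0,0],0.85],
  ],
)

```text
clock: 10.2
eef_pos: [0.45, -0.2407, 0.2226]
tool_rot: [0.097, 0.995, 0.0, 0.001]
ft_force: [-1.0, -0.3, 0.0]
grip_width: 0.0726
grasp_force: 0.0
```

Run:
```python
from h import *
import pickle
st()
s=snap("wrist"); st(); save(s["im"],"w2.png"); t=snap("top"); save(t["im"],"t2.png")
pickle.dump((s,t),open("p2.pkl","wb"))
W=cloud(s)
k=(W[...,2]>.022)&(W[...,2]<.036)&(abs(W[...,0]-.475)<.085)&(abs(W[...,1]+.262)<.06)
q=W[k]; print(k.sum(),q.min(0),q.max(0))
(c,wh,a)=cv2.minAreaRect(q[:,:2].astype(np.float32)); print(c,wh,a)
# slices along approx axis
c0=np.array([.478,-.264]); x=np.array([np.cos(np.radians(-12)),np.sin(np.radians(-12))]); y=np.array([-x[1],x[0]])
u=(q[:,:2]-c0)@x; v=(q[:,:2]-c0)@y
for b in np.arange(-.07,.07,.01):
    m=(u>=b)&(u<b+.01)
    if m.sum()>5: print(round(b+.005,3),m.sum(),v[m].min().round(4),v[m].max().round(4))
W=cloud(t); ax=np.array([.6472,.158])
def rep(n,b,lo,hi):
    Q=W[b[2]:b[3],b[0]:b[1]].reshape(-1,3); Q=Q[(Q[:,2]>lo)&(Q[:,2]<hi)]
    d=Q[:,:2].mean(0)-ax; print(n,len(Q),Q.mean(0),np.hypot(*d),np.degrees(np.arctan2(*d[::-1]))%360)
B=(195,305,110,225); rep("tall",B,.122,.14)
```

```text
t 10.2 p [ 0.45   -0.2407  0.2226] phi 168.82 zt [ 0.001 -0.    -1.   ] q [-0.491  0.273 -0.02   1.277  0.    -0.296] F [-1.  -0.3  0. ] w 0.0726 gf 0.0
t 10.25 p [ 0.4503 -0.2398  0.2224] phi 168.92 zt [ 0.001  0.    -1.   ] q [-4.900e-01  2.730e-01 -2.000e-02  1.277e+00  1.000e-03 -2.960e-01] F [0.1 0.3 0.8] w 0.0725 gf 0.0
2973 [ 0.41446168 -0.29287199  0.022005  ] [ 0.54018232 -0.22840188  0.03197366]
(0.4787384569644928, -0.2672748267650604) (0.051974374800920486, 0.12268765270709991) 76.93029022216797
-0.055 253 -0.028 0.024
-0.045 256 -0.0269 0.0225
-0.035 251 -0.0245 0.0203
-0.025 251 -0.0232 0.018
-0.015 241 -0.0208 0.0148
-0.005 316 -0.0186 0.0132
0.005 295 -0.0146 0.0084
0.015 199 -0.0158 0.0093
0.025 167 -0.0158 0.0093
0.035 172 -0.0159 0.0094
0.045 220 -0.0161 0.0093
0.055 283 -0.0163 0.0087
0.065 66 -0.0163 0.0087
tall 61 [0.58526662 0.15776752 0.13062504] 0.061933819606251744 180.21507497911267
```

View pics/w2.png

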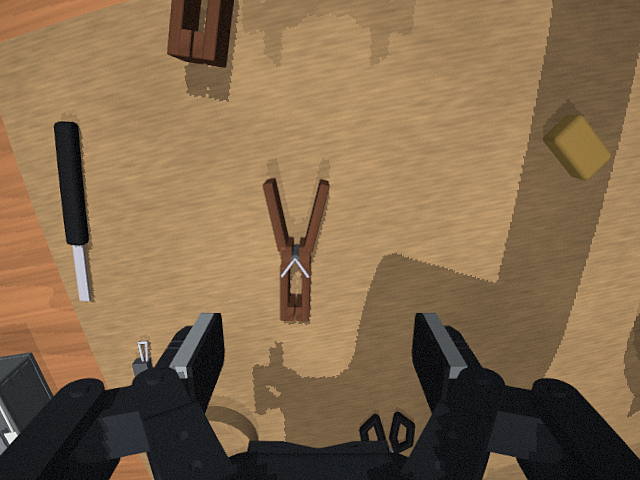

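Run:
```python
from h import *
plan([(.4373,-.2578,.10,167.1),(.4373,-.2578,.021,167.1)],.85,[8,8])
```

```text
[[[0.006,-0.013,0.076],[0.0,0.0,0.0013],0.85],[[0.006,-0.013,0.077],[0.0,0.0001,0.0013],0.85],[[0.006,-0.013,0.076],[0.0,-0.0,0.0013],0.85],[[0.006,-0.013,0.077],[0.0001,0.0,0.0013],0.85],[[0.005,-0.013,0.076],[-0.0,0.0,0.0014],0.85],[[0.006,-0.013,0.077],[-0.0,0.0001,0.0013],0.85],[[0.006,-0.013,0.076],[-0.0,-0.0,0.0013],0.85],[[0.005,-0.013,0.077],[0.0,0.0,0.0013],0.85]]
[[[0.0,-0.0,0.049],[0.0,0.0,-0.0],0.85],[[0.0,-0.0,0.05],[0.0,0.0,-0.0],0.85],[[0.0,-0.0,0.049],[0.0,0.0,-0.0],0.85],[[0.0,-0.0,0.049],[0.0,0.0,-0.0],0.85],[[0.0,-0.0,0.05],[0.0,0.0,-0.0],0.85],[[0.0,-0.0,0.049],[0.0,0.0,-0.0],0.85],[[0.0,-0.0,0.049],[0.0,0.0,-0.0],0.85],[[0.0,-0.0,0.05],[0.0,0.0,-0.0],0.85]]
```

apply_moves(
  steps=[
    [[0.006,-0.013,0.077],[0,0,0.0013],0.85],
    [[0.006,-0.013,0.077],[0,0,0.0013],0.85],
    [[0.006,-0.013,0.077],[0,0,0.0013],0.85],
    [[0.006,-0.013,0.077],[0,0,0.0013],0.85],
    [[0.006,-0.013,0.077],[0,0,0.0013],0.85],
    [[0.005,-0.013,0.077],[0,0,0.0013],0.85],
    [[0.005,-0.013,0.077],[0,0,0.0013],0.85],
    [[0.005,-0.013,0.077],[0,0,0.0013],0.85],
  ],
)

```text
clock: 10.97
eef_pos: [0.438, -0.2569, 0.0983]
tool_rot: [0.111, 0.994, 0.0, 0.0]
ft_force: [0.7, 0.1, -0.2]
grip_width: 0.0728
grasp_force: 0.0
```

apply_moves(
  steps=[
    [[0,0,0.08],[0,0,0],0.85],
    [[0,0,0.08],[0,0,0],0.85],
    [[0,0,0.08],[0,0,0],0.85],
    [[0,0,0.08],[0,0,0],0.85],
    [[0,0,0],[0,0,0],0.85],
    [[0,0,0],[0,0,0],0.85],
    [[0,0,0],[0,0,0],0.85],
    [[0,0,0],[0,0,0],0.85],
  ],
)

```text
clock: 11.63
eef_pos: [0.4383, -0.2582, 0.036]
tool_rot: [0.112, 0.994, -0.0, 0.001]
ft_force: [0.5, 0.3, -0.4]
grip_width: 0.0726
grasp_force: 0.0
```

Run:
```python
from h import *
st()
plan([(.4373,-.2578,.0205,167.1)],.85,[4])
```

```text
t 11.63 p [ 0.4383 -0.2582  0.036 ] phi 167.14 zt [ 0.002 -0.001 -1.   ] q [-0.532  0.452 -0.296  0.82   0.    -0.308] F [ 0.5  0.3 -0.4] w 0.0726 gf 0.0
[[[0.001,0.0,0.019],[-0.0001,0.0002,0.0001],0.85],[[0.002,0.0,0.02],[-0.0,0.0002,0.0],0.85],[[0.001,0.001,0.019],[-0.0001,0.0001,0.0001],0.85],[[0.002,-0.0,0.019],[-0.0,0.0002,0.0],0.85],[[0,0,0],[0,0,0],0.85],[[0,0,0],[0,0,0],0.85],[[0,0,0],[0,0,0],0.85],[[0,0,0],[0,0,0],0.85]]
```

apply_moves(
  steps=[
    [[0.001,0,0.02],[0,0,0],0.85],
    [[0.002,0,0.02],[0,0,0],0.85],
    [[0.001,0,0.02],[0,0,0],0.85],
    [[0.001,0,0.017],[0,0,0],0.85],
    [[0,0,0],[0,0,0],0.7],
    [[0,0,0],[0,0,0],0.55],
    [[0,0,0],[0,0,0],0.45],
    [[0,0,0],[0,0,0],0.35],
  ],
)

```text
clock: 12.3
eef_pos: [0.4366, -0.2584, 0.0203]
tool_rot: [0.113, 0.994, -0.001, 0.001]
ft_force: [-2.1, 0.2, 4.9]
grip_width: 0.0307
grasp_force: 6.4
```

apply_moves(
  steps=[
    [[0,0,0],[0,0,0],0.25],
    [[0,0,0],[0,0,0],0.15],
    [[0,0,0],[0,0,0],0],
    [[0,0,0],[0,0,0],0],
    [[0,0,0],[0,0,0],0],
    [[0,0,0],[0,0,0],0],
    [[0,0,0],[0,0,0],0],
    [[0,0,0],[0,0,0],0],
  ],
)

```text
clock: 12.97
eef_pos: [0.437, -0.2582, 0.0208]
tool_rot: [0.112, 0.994, -0.0, 0.001]
ft_force: [-0.7, 1.3, 8.0]
grip_width: 0.0238
grasp_force: 60.5
```

Run:
```python
from h import *
st()
```

```text
t 12.97 p [ 0.437  -0.2582  0.0208] phi 167.08 zt [ 0.002 -0.001 -1.   ] q [-0.534  0.472 -0.314  0.782  0.    -0.308] F [-0.7  1.3  8. ] w 0.0238 gf 60.5
```

apply_moves(
  steps=[
    [[0,0,-0.02],[0,0,0],0],
    [[0,0,-0.05],[0,0,0],0],
    [[0,0,-0.1],[0,0,0],0],
    [[0,0,-0.15],[0,0,0],0],
    [[0,0,-0.15],[0,0,0],0],
    [[0,0,-0.15],[0,0,0],0],
    [[0,0,-0.1],[0,0,0],0],
    [[0,0,0],[0,0,0],0],
  ],
)

```text
clock: 13.63
eef_pos: [0.4389, -0.2595, 0.169]
tool_rot: [0.113, 0.994, -0.002, 0.005]
ft_force: [0.5, -0.3, -0.4]
grip_width: 0.0234
grasp_force: 59.3
```

Run:
```python
from h import *
st()
plan([(.40,-.05,.165,175),(.40,.156,.165,181)],0,[12,12])
```

```text
t 13.63 p [ 0.4389 -0.2595  0.169 ] phi 167.08 zt [ 0.009 -0.005 -1.   ] q [-0.534  0.301 -0.126  1.134 -0.    -0.308] F [ 0.5 -0.3 -0.4] w 0.0234 gf 59.3
[[[0.035,0.081,0.001],[-0.0001,0.0002,-0.0037],0],[[0.035,0.082,0.001],[-0.0001,0.0003,-0.0036],0],[[0.033,0.083,0.001],[-0.0001,0.0002,-0.0037],0],[[0.033,0.082,0.002],[-0.0001,0.0003,-0.0037],0],[[0.031,0.083,0.001],[-0.0001,0.0002,-0.0036],0],[[0.031,0.083,0.001],[-0.0001,0.0003,-0.0037],0],[[0.029,0.084,0.002],[-0.0001,0.0002,-0.0037],0],[[0.029,0.084,0.001],[-0.0001,0.0003,-0.0036],0]]
[[[0.028,0.085,0.001],[-0.0001,0.0002,-0.0037],0],[[0.026,0.084,0.002],[-0.0001,0.0003,-0.0037],0],[[0.026,0.085,0.002],[-0.0001,0.0002,-0.0036],0],[[0.025,0.085,0.001],[-0.0001,0.0003,-0.0037],0],[[0.007,0.086,0.0],[0.0,-0.0,-0.0028],0],[[0.007,0.085,0.0],[0.0,-0.0,-0.0028],0],[[0.006,0.086,0.0],[0.0,-0.0,-0.0027],0],[[0.005,0.086,0.0],[0.0,-0.0,-0.0028],0]]
[[[0.005,0.085,0.0],[0.0,-0.0,-0.0028],0],[[0.004,0.086,0.0],[0.0,-0.0,-0.0028],0],[[0.002,0.086,0.0],[0.0,-0.0,-0.0027],0],[[0.003,0.086,0.0],[0.0,-0.0,-0.0028],0],[[0.001,0.086,0.0],[0.0,-0.0,-0.0028],0],[[0.001,0.085,0.0],[0.0,-0.0,-0.0028],0],[[-0.0,0.086,0.0],[0.0,-0.0,-0.0028],0],[[-0.001,0.086,0.0],[0.0,-0.0,-0.0027],0]]
```

apply_moves(
  steps=[
    [[0.035,0.082,0],[0,0,-0.0037],0],
    [[0.035,0.082,0],[0,0,-0.0037],0],
    [[0.033,0.083,0],[0,0,-0.0037],0],
    [[0.033,0.083,0],[0,0,-0.0037],0],
    [[0.031,0.083,0],[0,0,-0.0037],0],
    [[0.031,0.083,0],[0,0,-0.0037],0],
    [[0.029,0.084,0],[0,0,-0.0037],0],
    [[0.029,0.084,0],[0,0,-0.0037],0],
  ],
)

```text
clock: 14.3
eef_pos: [0.4093, -0.1169, 0.1628]
tool_rot: [0.066, 0.998, 0.0, -0.001]
ft_force: [-0.3, -0.4, -0.4]
grip_width: 0.0235
grasp_force: 59.5
```

apply_moves(
  steps=[
    [[0.028,0.085,0],[0,0,-0.0037],0],
    [[0.026,0.085,0],[0,0,-0.0037],0],
    [[0.026,0.085,0],[0,0,-0.0037],0],
    [[0.025,0.085,0],[0,0,-0.0037],0],
    [[0.007,0.086,0],[0,0,-0.0028],0],
    [[0.007,0.086,0],[0,0,-0.0028],0],
    [[0.006,0.086,0],[0,0,-0.0028],0],
    [[0.005,0.086,0],[0,0,-0.0028],0],
  ],
)

```text
clock: 14.97
eef_pos: [0.3964, 0.0219, 0.1629]
tool_rot: [0.025, 1.0, -0.0, -0.001]
ft_force: [0.6, -0.1, 0.3]
grip_width: 0.0239
grasp_force: 59.5
```

apply_moves(
  steps=[
    [[0.005,0.098,0],[0,0,-0.0032],0],
    [[0.004,0.098,0],[0,0,-0.0032],0],
    [[0.002,0.098,0],[0,0,-0.0032],0],
    [[0.002,0.098,0],[0,0,-0.0032],0],
    [[0.001,0.098,0],[0,0,-0.0032],0],
    [[0,0.098,0],[0,0,-0.0032],0],
    [[0,0.098,0],[0,0,-0.0032],0],
    [[0,0,0],[0,0,0],0],
  ],
)

```text
clock: 15.63
eef_pos: [0.397, 0.1609, 0.163]
tool_rot: [-0.012, 1.0, 0.001, -0.0]
ft_force: [0.2, 0.6, -0.3]
grip_width: 0.0238
grasp_force: 59.4
```

apply_moves(
  steps=[
    [[0,0,0],[0,0,0],0],
    [[0,0,0],[0,0,0],0],
    [[0,0,0],[0,0,0],0],
    [[0,0,0],[0,0,0],0],
    [[0,0,0],[0,0,0],0],
    [[0,0,0],[0,0,0],0],
    [[0,0,0],[0,0,0],0],
    [[0,0,0],[0,0,0],0],
  ],
)

```text
clock: 16.3
eef_pos: [0.3973, 0.1582, 0.1634]
tool_rot: [-0.01, 1.0, 0.0, 0.0]
ft_force: [-0.1, -0.3, -2.2]
grip_width: 0.024
grasp_force: 59.4
```

Run:
```python
from h import *
import pickle
st()
s=snap("wrist"); save(s["im"],"w3.png"); t=snap("scene"); pickle.dump((s,t),open("p3.pkl","wb")); st()
W=cloud(s)
def show(n,k,ang=None):
    q=W[k]; print(n,k.sum(),q.min(0).round(4),q.max(0).round(4))
    if k.sum()>20: print(cv2.fitLine(q[:,:2].astype(np.float32),cv2.DIST_HUBER,0,.01,.01).ravel(), q[:,:2].mean(0))
show("talltop",(W[...,2]>.124)&(W[...,2]<.14)&(abs(W[...,0]-.585)<.05)&(abs(W[...,1]-.157)<.03))
show("brass",(W[...,2]>.028)&(W[...,2]<.038)&(abs(W[...,0]-.53)<.01)&(abs(W[...,1]-.157)<.02))
k=(W[...,2]>.155)&(W[...,2]<.19)&(W[...,0]>.43)&(W[...,0]<.53)&(abs(W[...,1]-.157)<.05); show("clip",k)
q=W[k]
for b in np.arange(.43,.53,.008):
    m=(q[:,0]>=b)&(q[:,0]<b+.008)
    if m.sum()>5: 
        v=np.sort(q[m,1]); g=np.diff(v).argmax(); print(round(b+.004,3),m.sum(),v[[0,g,g+1,-1]].round(4),q[m,2].max().round(4))
```

```text
t 16.3 p [0.3973 0.1582 0.1634] phi -178.91 zt [ 0.  0. -1.] q [ 0.379  0.159 -0.329  1.082  0.     0.36 ] F [-0.1 -0.3 -2.2] w 0.024 gf 59.4
t 16.4 p [0.3972 0.1583 0.1633] phi -178.89 zt [ 0. -0. -1.] q [ 0.379  0.159 -0.329  1.082 -0.     0.36 ] F [-0.6  0.  -1. ] w 0.0236 gf 59.4Traceback (most recent call last):
  File "<stdin>", line 9, in <module>
  File "<stdin>", line 7, in show
    return umr_minimum(a, axis, None, out, keepdims, initial, where)
ValueError: zero-size array to reduction operation minimum which has no identity
```

View pics/w3.png

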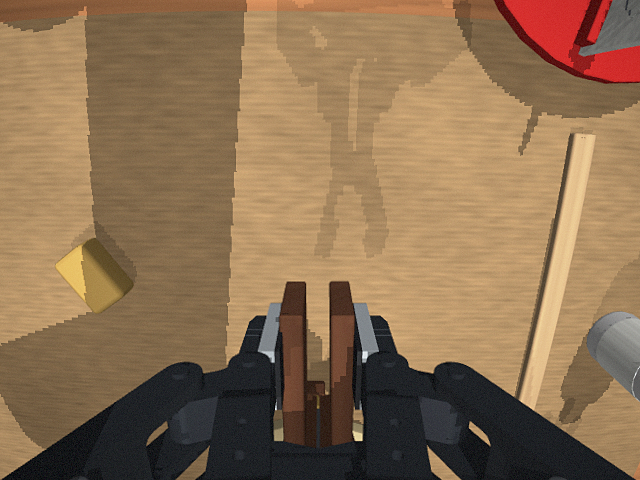

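Run:
```python
from h import *
import pickle
s,t3=pickle.load(open("p3.pkl","rb")); _,t2=pickle.load(open("p2.pkl","rb"))
t4=snap("top"); pickle.dump(t4,open("p4.pkl","wb"))
def box(W,x0,x1,y0,y1,z0,z1): return W[(W[...,0]>x0)&(W[...,0]<x1)&(W[...,1]>y0)&(W[...,1]<y1)&(W[...,2]>z0)&(W[...,2]<z1)]
for n,c in (("top2",t2),("top4",t4),("scene",t3)):
    W=cloud(c); q=box(W,.53,.62,.12,.19,.124,.136)
    if len(q)>15: print(n,"talltop",len(q),q.min(0).round(4),q.max(0).round(4),cv2.fitLine(q[:,:2].astype(np.float32),cv2.DIST_HUBER,0,.01,.01).ravel().round(4))
    q=box(W,.545,.62,.12,.19,.06,.124)
    if len(q)>15: print("  cardface",len(q),q.min(0).round(4),q.max(0).round(4),cv2.fitLine(q[:,:2].astype(np.float32),cv2.DIST_HUBER,0,.01,.01).ravel().round(4))
    q=box(W,.515,.56,.13,.18,.029,.037)
    if len(q)>15: print("  brass",len(q),q.mean(0),q.min(0).round(4),q.max(0).round(4))
    q=box(W,.64,.655,.14,.18,.03,.2)
    q=box(W,.60,.68,.11,.20,.039,.06)
    if len(q): print("  hub",len(q),q.mean(0))
    q=box(W,.43,.53,.11,.21,.15,.178)
    for b in np.arange(.43,.53,.01):
        m=(q[:,0]>=b)&(q[:,0]<b+.01)
        if m.sum()>5:
            v=np.sort(q[m,1]); g=np.diff(v).argmax(); print("   clip",round(b+.005,3),m.sum(),v[[0,g,g+1,-1]].round(4),q[m].max(0).round(4))
W=cloud(s); q=box(W,.33,.40,.12,.20,.15,.18); 
print("handle",len(q),q.min(0),q.max(0))
im=cv2.resize(t4["im"][110:290,180:320],None,fx=3.2,fy=3.2,interpolation=cv2.INTER_CUBIC)
i2=cv2.resize(t3["im"][190:350,340:480],(int(140*3.6),576),interpolation=cv2.INTER_CUBIC)
o=np.hstack([im,i2]);o=np.hstack([cv2.resize(im,(350,450)),cv2.resize(i2,(394,450))]);save(o,"c4.png")
```

```text
top2 talltop 58 [0.5574 0.1555 0.1253] [0.6121 0.161  0.1355] [0.9995 0.0311 0.5815 0.158 ]
  cardface 125 [0.5566 0.1555 0.06  ] [0.6122 0.1603 0.1237] [1.     0.0095 0.5838 0.1565]
  brass 105 [0.54989399 0.15580914 0.03424353] [0.5302 0.1315 0.0293] [0.5599 0.1798 0.0369]
  hub 289 [0.64699716 0.15303931 0.04398034]
top4 talltop 58 [0.5569 0.1559 0.1262] [0.6114 0.1609 0.1347] [0.9995 0.0327 0.5858 0.1579]
  cardface 127 [0.5569 0.1553 0.0606] [0.6113 0.1601 0.1235] [0.9998 0.0193 0.5777 0.1564]
  brass 102 [0.54959476 0.15551673 0.03401633] [0.5306 0.1315 0.029 ] [0.5599 0.1799 0.0369]
  hub 270 [0.64701427 0.15524592 0.04439421]
   clip 0.435 18 [0.1475 0.1549 0.1567 0.1567] [0.4392 0.1567 0.1757]
   clip 0.445 58 [0.147  0.1667 0.1689 0.1746] [0.45   0.1746 0.1764]
   clip 0.455 56 [0.1449 0.1558 0.1663 0.1771] [0.4599 0.1771 0.1779]
   clip 0.465 51 [0.1434 0.1505 0.1715 0.1805] [0.4695 0.1805 0.1772]
   clip 0.475 51 [0.1403 0.1487 0.1737 0.1828] [0.4799 0.1828 0.1761]
   clip 0.485 60 [0.1389 0.149  0.1734 0.1846] [0.4899 0.1846 0.1764]
   clip 0.495 75 [0.1366 0.15   0.1735
[... 368 characters left out ...]
.1595 0.0369]
  hub 428 [0.64637457 0.15746963 0.0451146 ]
   clip 0.435 56 [0.1439 0.1598 0.1619 0.1704] [0.4398 0.1704 0.1756]
   clip 0.445 58 [0.1448 0.164  0.1662 0.1706] [0.4499 0.1706 0.1776]
   clip 0.455 74 [0.1416 0.1536 0.1567 0.1743] [0.4599 0.1743 0.1779]
   clip 0.465 58 [0.1397 0.1476 0.1662 0.1783] [0.4698 0.1783 0.1771]
   clip 0.475 52 [0.1378 0.1458 0.1696 0.1776] [0.48   0.1776 0.1766]
   clip 0.485 43 [0.1351 0.1434 0.1706 0.1802] [0.4898 0.1802 0.1765]
   clip 0.495 86 [0.1332 0.1469 0.1687 0.1853] [0.4999 0.1853 0.1773]
   clip 0.505 79 [0.1327 0.1464 0.1732 0.1831] [0.507  0.1831 0.1769]
handle 6489 [0.37901641 0.13178508 0.15000196] [0.39999611 0.1831913  0.17999447]
```

View pics/c4.png

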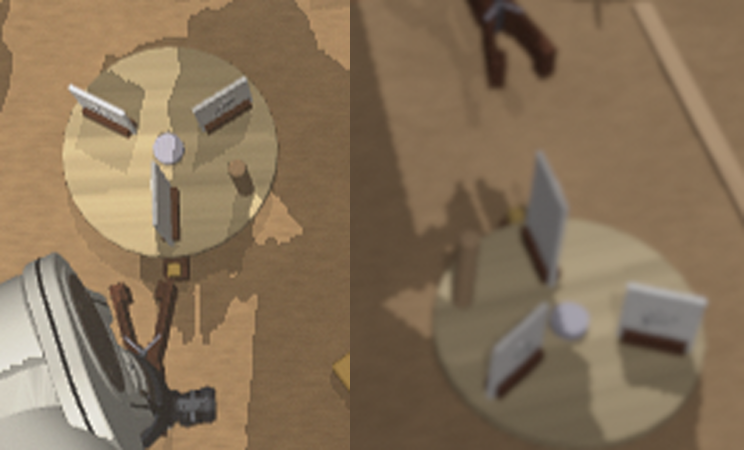

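Run:
```python
from h import *
plan([(.437,.1541,.096,181.2)],0,[6])
```

```text
[[[-0.033,-0.004,0.056],[-0.0,0.0,-0.0001],0],[[-0.033,-0.004,0.056],[-0.0,0.0,-0.0001],0],[[-0.033,-0.004,0.056],[-0.0,0.0,-0.0],0],[[-0.033,-0.005,0.056],[-0.0,0.0,-0.0001],0],[[-0.033,-0.004,0.057],[-0.0,0.0,-0.0001],0],[[-0.033,-0.004,0.056],[-0.0,0.0,-0.0001],0],[[0,0,0],[0,0,0],0],[[0,0,0],[0,0,0],0]]
```

apply_moves(
  steps=[
    [[-0.033,-0.004,0.056],[0,0,0],0],
    [[-0.033,-0.004,0.056],[0,0,0],0],
    [[-0.033,-0.004,0.056],[0,0,0],0],
    [[-0.033,-0.005,0.056],[0,0,0],0],
    [[-0.033,-0.004,0.056],[0,0,0],0],
    [[-0.033,-0.004,0.056],[0,0,0],0],
    [[0,0,0],[0,0,0],0],
    [[0,0,0],[0,0,0],0],
  ],
)

```text
clock: 17.12
eef_pos: [0.4365, 0.1539, 0.0953]
tool_rot: [-0.01, 1.0, -0.0, -0.001]
ft_force: [-0.5, -0.7, -0.5]
grip_width: 0.0232
grasp_force: 59.4
```

apply_moves(
  steps=[
    [[0,0,0],[0,0,0],0],
    [[0,0,0],[0,0,0],0],
    [[0,0,0],[0,0,0],0],
    [[0,0,0],[0,0,0],0],
    [[0,0,0],[0,0,0],0],
    [[0,0,0],[0,0,0],0],
    [[0,0,0],[0,0,0],0],
    [[0,0,0],[0,0,0],0],
  ],
)

```text
clock: 17.78
eef_pos: [0.4369, 0.1542, 0.0962]
tool_rot: [-0.01, 1.0, 0.0, 0.0]
ft_force: [0.0, -0.4, -0.9]
grip_width: 0.0235
grasp_force: 59.4
```

```bash
cat > m.py <<'E'
from h import *
st()
def box(W,x0,x1,y0,y1,z0,z1): return W[(W[...,0]>x0)&(W[...,0]<x1)&(W[...,1]>y0)&(W[...,1]<y1)&(W[...,2]>z0)&(W[...,2]<z1)]
ims=[]
for n in ("top","scene"):
    c=snap(n); W=cloud(c)
    q=box(W,.53,.62,.13,.18,.122,.136); print(n,"talltop",len(q),q.min(0).round(4),q.max(0).round(4),np.median(q[:,1]))
    q=box(W,.45,.60,.11,.21,.096,.12)
    for b in np.arange(.49,.60,.01):
        m=(q[:,0]>=b)&(q[:,0]<b+.01)
        if m.sum()>5:
            v=np.sort(q[m,1]); d=np.diff(v); g=np.sort(np.argsort(d)[-2:]); print("  ",round(b+.005,3),m.sum(),v[0].round(4),[(v[i].round(4),v[i+1].round(4)) for i in g if d[i]>.004],v[-1].round(4),q[m].max(0)[[0,2]].round(4))
    r=(120,250,200,300) if n=="top" else (220,350,370,470)
    ims.append(cv2.resize(c["im"][r[0]:r[1],r[2]:r[3]],(400,520),interpolation=cv2.INTER_CUBIC))
import sys; save(np.hstack(ims),sys.argv[1])
E
python3 m.py c5.png
```

```text
t 17.78 p [0.4369 0.1542 0.0962] phi -178.88 zt [ 0.  0. -1.] q [ 0.339  0.298 -0.344  0.928  0.     0.32 ] F [ 0.  -0.4 -0.9] w 0.0235 gf 59.4
top talltop 66 [0.5576 0.1555 0.1222] [0.6114 0.1613 0.1357] 0.1572983841462664
   0.495 25 0.1402 [(np.float64(0.153), np.float64(0.1621))] 0.168 [0.4993 0.1088]
   0.505 26 0.1386 [(np.float64(0.1469), np.float64(0.168))] 0.172 [0.5093 0.1087]
   0.515 28 0.1367 [(np.float64(0.1447), np.float64(0.1704))] 0.1747 [0.5199 0.1085]
   0.525 26 0.1354 [(np.float64(0.1461), np.float64(0.169))] 0.1738 [0.5293 0.1104]
   0.535 50 0.1323 [(np.float64(0.1465), np.float64(0.1711))] 0.1785 [0.5399 0.1092]
   0.555 6 0.1554 [] 0.1595 [0.5596 0.1154]
   0.575 7 0.1559 [] 0.1569 [0.5795 0.119 ]
   0.585 7 0.1563 [] 0.1571 [0.5888 0.1176]
   0.595 9 0.1563 [] 0.157 [0.5994 0.1184]
scene talltop 81 [0.5567 0.1519 0.1222] [0.6126 0.1585 0.1359] 0.15404251826686782
   0.495 44 0.1384 [(np.float64(0.1504), np.float64(0.1584))] 0.1679 [0.4999 0.1099]
   0.505 36 0.1356 [(np.float64(0.1426), np.float64(0.1637))] 0.1735 [0.5096 0.109 ]
   0.515 32 0.1337 [(np.float64(0.1407), np.float64(0.1656))] 0.1744 [0.5198 0.1093]
   0.525 35 0.1321 [(np.float64(0.1422), np.float64(0.169))] 0.1802 [0.5297 0.1101]
   0.535 59 0.1302 [(np.float64(0.1422), np.float64(0.1653))] 0.1826 [0.54   0.1104]
   0.545 27 0.129 [(np.float64(0.1405), np.float64(0.1691))] 0.1763 [0.5449 0.1107]
   0.565 19 0.1511 [] 0.1551 [0.5693 0.1187]
   0.575 23 0.1524 [] 0.1553 [0.5793 0.1193]
   0.585 14 0.1521 [] 0.1542 [0.5895 0.1199]
   0.595 16 0.1522 [] 0.1547 [0.598  0.1189]
```

View pics/c5.png

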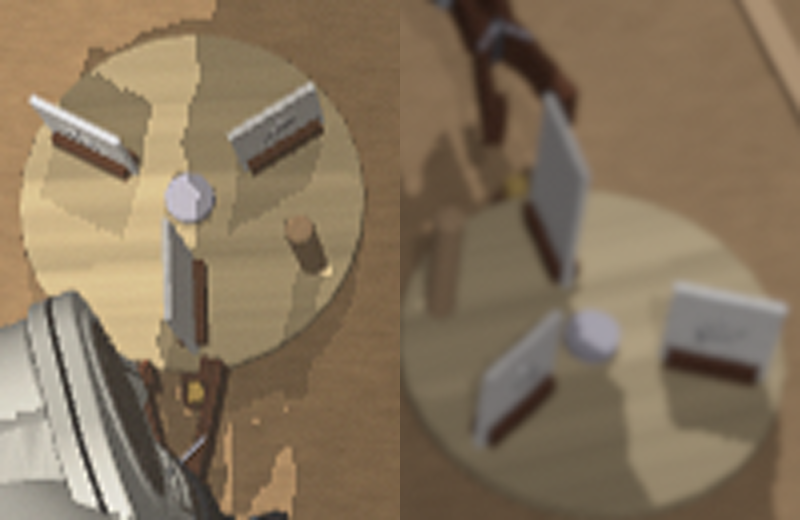

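apply_moves(
  steps=[
    [[-0.02,-0.001,0],[0,0,0],0],
    [[-0.03,-0.002,0],[0,0,0],0],
    [[-0.03,-0.002,0],[0,0,0],0],
    [[-0.03,0,0],[0,0,0],0],
    [[-0.03,0,0],[0,0,0],0],
    [[-0.02,0,0],[0,0,0],0],
    [[0,0,0],[0,0,0],0],
    [[0,0,0],[0,0,0],0],
  ],
)

```text
clock: 18.55
eef_pos: [0.469, 0.1537, 0.0959]
tool_rot: [-0.01, 1.0, -0.0, -0.0]
ft_force: [0.4, 0.1, -0.5]
grip_width: 0.0238
grasp_force: 59.4
```

apply_moves(
  steps=[
    [[0,0,0],[0,0,0],0],
    [[0,0,0],[0,0,0],0],
    [[0,0,0],[0,0,0],0],
    [[0,0,0],[0,0,0],0],
    [[0,0,0],[0,0,0],0],
    [[0,0,0],[0,0,0],0],
    [[0,0,0],[0,0,0],0],
    [[0,0,0],[0,0,0],0],
  ],
)

```text
clock: 19.22
eef_pos: [0.4689, 0.1538, 0.0962]
tool_rot: [-0.01, 1.0, 0.0, 0.0]
ft_force: [-0.6, 0.2, -1.3]
grip_width: 0.0235
grasp_force: 59.4
```

```bash
python3 m.py c6.png
```

```text
t 19.22 p [0.4689 0.1538 0.0962] phi -178.88 zt [ 0.  0. -1.] q [ 0.317  0.351 -0.266  0.954  0.     0.297] F [-0.6  0.2 -1.3] w 0.0235 gf 59.4
top talltop 62 [0.5575 0.1556 0.122 ] [0.6124 0.1612 0.1338] 0.15820288856508358
   0.515 10 0.1443 [] 0.1507 [0.5186 0.1052]
   0.525 23 0.1403 [] 0.1527 [0.5296 0.11  ]
   0.535 16 0.1386 [] 0.1463 [0.5389 0.1096]
   0.545 20 0.1372 [(np.float64(0.1441), np.float64(0.1708))] 0.1708 [0.5489 0.1099]
   0.555 30 0.1352 [(np.float64(0.1422), np.float64(0.1554)), (np.float64(0.1593), np.float64(0.1728))] 0.173 [0.5597 0.1191]
   0.565 43 0.1331 [(np.float64(0.1461), np.float64(0.1556)), (np.float64(0.1568), np.float64(0.1691))] 0.1719 [0.5693 0.1198]
   0.575 20 0.133 [(np.float64(0.144), np.float64(0.1557)), (np.float64(0.1573), np.float64(0.1715))] 0.1715 [0.5797 0.1181]
   0.585 8 0.1563 [] 0.157 [0.5889 0.1178]
   0.595 9 0.1562 [] 0.1571 [0.6    0.1195]
scene talltop 83 [0.5576 0.1515 0.122 ] [0.613  0.1579 0.1351] 0.15397417747423867
   0.495 38 0.1393 [(np.float64(0.1483), np.float64(0.1569))] 0.165 [0.4997 0.1092]
   0.505 44 0.1387 [] 0.1649 [0.51   0.1085]
   0.515 40 0.1409 [] 0.1657 [0.5199 0.1111]
   0.525 55 0.1377 [] 0.1671 [0.5298 0.1123]
   0.535 31 0.1357 [(np.float64(0.1438), np.float64(0.1617))] 0.1711 [0.5395 0.1097]
   0.545 29 0.1337 [(np.float64(0.1407), np.float64(0.1662))] 0.1755 [0.5489 0.1088]
   0.555 38 0.1322 [(np.float64(0.1386), np.float64(0.1527)), (np.float64(0.1537), np.float64(0.1692))] 0.1769 [0.5598 0.1169]
   0.565 59 0.1294 [(np.float64(0.1415), np.float64(0.1521)), (np.float64(0.1551), np.float64(0.167))] 0.1817 [0.5699 0.1193]
   0.575 60 0.1296 [(np.float64(0.141), np.float64(0.1523)), (np.float64(0.1546), np.float64(0.1692))] 0.1803 [0.5792 0.1191]
   0.585 16 0.1521 [] 0.1546 [0.5895 0.1197]
   0.595 19 0.1524 [] 0.155 [0.5999 0.1173]
```

View pics/c6.png

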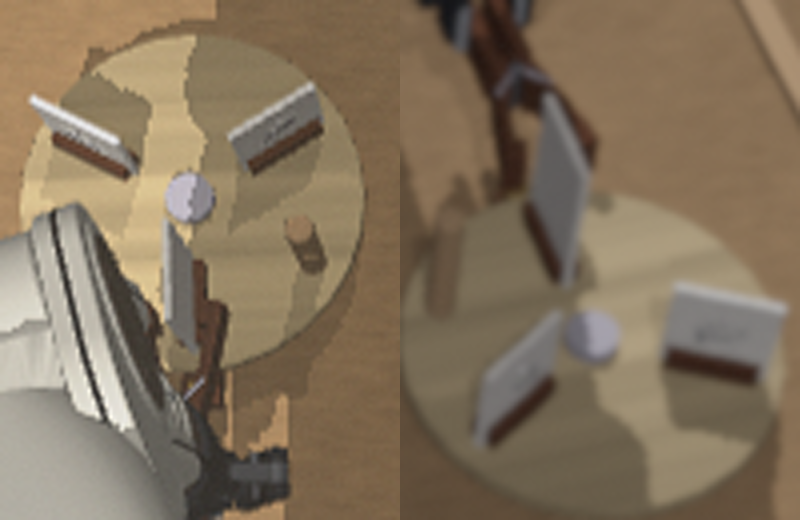

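The card stands between the open jaws with about 10 mm clear on each side. The jaws reach about 18 mm past its edge, and the force reading shows no contact.

```bash
python3 -c "
from workcell import bot; print(bot.job_done())"
```

```text
the job is handed in; nothing more can be done
None
```

The job is handed in at about 19 s: the carousel is turned against its stop with the tall card over the front pointer, and the clip is held open around the card's outer edge, touching nothing, with nothing else on the bench handled.

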